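# Hold a spring clip gaping around a candle-tin wick

### The arm

A 6-joint arm with a two-finger parallel gripper is mounted at the origin on the work surface. World frame = base frame: x ahead of the robot, y to its left, z up, the work surface at z = 0. Lengths are in m, angles in rad, forces in N, time in s.
With the tool pointing down it reaches from about 0.35 to 1 m from the base axis. Payload 7.1 kg.
Tool frame: the origin (TCP) lies at the very end of the fingers, on their centre line; the grasp point (between the pads) lies 19 mm behind it; z points along the fingers, y is the line along which they close (so a half turn about z gives the same grasp; the last joint's range is limited). The gripper opens to 85 mm and grips with 20 to 120 N. Pads are 22 mm wide; open, the fingers measure 114 mm over their backs; the gripper's body (76 mm by 85 mm) begins 54 mm behind the grasp point. The pads swing forward as they close: fully open they stand 13 mm farther back than shut.
Start: joints at [-1.166, 0.423, 1.63, -0, 1.089, -0.019], TCP at [0.257, -0.57, 0.231] pointing down, gripper open.
Joint ranges: [-3, 3], [-0.9, 2.11], [0.09, 2.58], [-1.31, 4.45], [0.11, 2.69], [-2.54, 2.54]. Speed limits (rad/s): [2.39, 2.39, 3.01, 3.14, 3.14, 3.14].

### API

Orientations are given as a rotation vector (axis times angle).
In Python, from workcell import * gives the robot as it stands. The module is installed in compiled form; this text tells all that it offers.
- The arm moves only by the shell command python3 -m handwheel 'ROWS'. ROWS is JSON, a list that holds one entry, the list of rows, each a list of 7 numbers: the opening, from -1 (shut) to 1 (fully open), so that 0 is half open, then the shift along the world's x, y, z in m, then the turn, a rotation vector about the world's x, y, z in rad. In form: [[[claw, tx, ty, tz, ax, ay, az], ...]]. A call has exactly 10 rows; each row is the pose to reach, as a shift and turn from the pose commanded when the call began; what a row does not reach only later rows make up. A row lasts 1/12 s, in which the tool goes at most 41.7 mm and 7.16 degrees, less where a joint would pass 70% of its speed; a pose out of reach is approached as far as the arm can. A call with a gripper value outside its range is refused whole. The fingers move at their own pace and stop on an object; the grip force is fixed at half the most. Time passes only in rows, so rows that repeat a pose let the fingers close, or fill a call up. It gives the time, the measured TCP pose, the force, the opening and the grip force at its end, in the units of the state.
- get_obs(): the state, without advancing time (a new reading comes with each control period).
- read_camera(name): name is "side" or "top" or "wrist"; returns a dict with "color" (480x640x3 uint8, blue, green, red), "fx", "fy", "cx", "cy" (pixels), "dist" ([k1, k2, p1, p2, k3] as OpenCV has them; the pictures are not rectified), "view" (4x4, takes a point from world to camera coordinates); the wrist camera has in their place "T_tool_cam" (4x4, takes a point from camera to tool coordinates, whose origin is the TCP and whose axes are the flange's). Camera axes: x right, y down, z forward; pixel columns grow to the right and rows downward; lengths in m; the calibration is good to about 2 mm. A picture is of the moment at which its call begins: read the wrist's pose just before it. There is no depth.
- finish_job(): hands the job in; it is judged then, once.
The state is a dict: "time": time; "q": joint angles; "joint_velocities": joint speeds; "effort": joint torques, N m; "tool_pos": TCP position; "tool_rot": TCP orientation; "ft_force": force on the tool from outside, world axes, zero at the start; "torque": the same for the moment, N m; "finger_gap": opening from 0.0 (shut) to 1.0 (fully open); "grip_force": force on a finger pad.
Only numpy, scipy, OpenCV 4.12 (cv2) and the standard library are available. Lean on these libraries where they do the work, as an engineer would, in place of code of your own. Each camera call takes 0.05 s, during which the arm holds its last target. There are 200 camera calls.

### The job

A spring clip is parked on the far wall of the open carton of card strips: take it by its two handles, squeeze it open and lift it off. Bring it over the tin that has a folded card wick standing up out of it, and lower it gaping wide around the middle of the wick's top edge, in line with the edge, one jaw well down on either side (a good centimetre and a half) and neither touching the card, so that my neighbour can slip the second layer in. Finish while holding it there, squeezed open and still; do not push or pinch the card, and leave the tin and the rest of the table's things where they stand.

Things in the scene. Friction and masses are not known exactly. Their poses are not given: they have to be found in the camera images.
- clip: spring clip, a two-lever steel hand clamp 110 mm long, 55 g, parked upright, jaws down, biting 12 mm over the carton's wall. Origin midway between the jaw tips, at their height, as parked; z up to the handles, x along the pivot pin (44 mm above the tips), y the opening direction. These axes turn with the +y lever, which swings by half the opening if squeezed evenly. Either way round is the same
- handles (a point): point midway between the two handles as parked, 92 mm above the jaw tips (moves with the +y lever). Black sleeves 18 mm wide along the clip's x, from 74 to 110 mm above the tips, lean out: parked 62 mm over their outsides at the top, 53 mm here; fully squeezed they stand parallel, about 28 mm outside. Opening takes from 4 N at the start to 9 N fully open; let go, it snaps shut
- clip_lever (a joint): opening angle between the clip's levers: 0 as parked (jaws parallel, 5 mm apart), -0.11 fully shut, 0.50 the stop, fully open, jaw tips about 26 mm apart; the tips part by about 4.3 mm per 0.1 rad. As it opens in fingers that stay put, the clip sinks about 4 mm, because the handles swing up
- jaw_fixed (a point): inner lower edge, middle of its width, of the jaw on the clip's +y lever. Each jaw pad is 13 mm high, 16 mm wide, 7.5 mm thick
- jaw_moving (a point): the inner lower edge, middle of its width, of the other jaw; a card fits about 35 mm deep between the jaws before it meets the pivot
- carton: open cardboard carton of cut card strips, fixed, 150 mm (x) by 220 mm (y) by 85 mm high, walls 5 mm; origin at the centre of its underside, z up, +x towards the far wall, on whose rim the clip is parked, up to 60 mm either side of its middle. The strips stand in the near part, below 75 mm; 55 mm along the far wall is empty
- wick_tin: the tin with the wick: bare steel, 75 mm across, 110 mm high, packed with a wound card coil, 0.3 to 0.6 kg, loose; origin at the centre of its underside, z up. The wick is a folded card, 40 mm wide along x, 5 mm thick along y, upright on the tin's axis, its top edge 155 mm above the table, 45 mm above the rim
- wick_top (a point): middle of the wick's top edge; x along the edge, y across the card's 5 mm thickness, z up
- coil_tin: bystander: a like tin, 75 mm across and 110 mm high, packed with a card coil, without a wick
- empty_tin: bystander: an empty open tin, 73 mm across and 110 mm high, with a paper band
- water_bottle: bystander: clear bottle, white cap, 64 mm across, 215 mm high, the tallest thing near
- juice_bottle: bystander: small bottle, red cap, 58 mm across, 150 mm high
- phone: bystander: a phone lying flat, 150 x 74 x 9 mm
- pen: bystander: a green pen lying flat, 147 mm long
- tape_roll: bystander: a roll of tape lying flat, 90 mm across, 25 mm high
- scissors: bystander: scissors lying flat, about 165 mm long

How it is judged:
By the outcome, as a careful person would: the job done as asked, in the order asked, and still so for the second after the job is handed in, while the arm keeps its last pose, push and grip.
It also fails if it takes over 35 s, if anything falls off the work surface, if the arm or the gripper's body presses on something with over 40 N, if the wrist force passes 120 N, or if a joint passes its speed limit or range.

## Working session

There is one attempt and no reset: what is moved stays moved. The work goes in short steps, Python scripts to look and compute and a shell command to move; the robot and the scene stay as the last step left them, time stands still between calls to the robot, and variables do not carry over. Pictures are saved under pics/ and viewed, at most 10 in all, crops included, and the job is handed in when it is done.

```bash
mkdir -p pics; cat > h.py <<'E'
from workcell import *
import numpy as np, cv2
from scipy.spatial.transform import Rotation as R
def cam(name):
    o=get_obs(); c=read_camera(name)
    K=np.array([[c['fx'],0,c['cx']],[0,c['fy'],c['cy']],[0,0,1.]]);D=np.array(c['dist'],float)
    if 'view' in c: T=np.linalg.inv(np.array(c['view']))
    else:
        W=np.eye(4);W[:3,:3]=R.from_rotvec(o['tool_rot']).as_matrix();W[:3,3]=o['tool_pos'];T=W@np.array(c['T_tool_cam'])
    return dict(img=c['color'],K=K,D=D,T=T)
def ray(c,p):
    u=cv2.undistortPoints(np.array(p,float).reshape(-1,1,2),c['K'],c['D'])[:,0]
    d=np.c_[u,np.ones(len(u))]@c['T'][:3,:3].T
    return c['T'][:3,3],d/np.linalg.norm(d,axis=1)[:,None]
def plane(c,p,z):
    o,d=ray(c,p); return o+d*((z-o[2])/d[:,2])[:,None]
def tri(l):
    A=np.zeros((3,3));b=np.zeros(3)
    for c,p in l:
        o,d=ray(c,[p]);P=np.eye(3)-np.outer(d[0],d[0]);A+=P;b+=P@o
    return np.linalg.solve(A,b)
def proj(c,P):
    V=np.linalg.inv(c['T']);return cv2.projectPoints(np.array(P,float).reshape(-1,1,3),cv2.Rodrigues(V[:3,:3])[0],V[:3,3],c['K'],c['D'])[0][:,0]
E
python3 - <<'E'
from h import *
import pickle
for n in ('side','top'):
    c=cam(n);cv2.imwrite(f'pics/{n}0.png',c['img']);pickle.dump(c,open(n+'0.pkl','wb'));print(n,c['T'][:3,3].round(3),c['T'][:3,2].round(2))
o=get_obs();print(o)
E
```

```text
side [0.312 0.704 0.97 ] [ 0.2  -0.67 -0.71]
top [ 0.398 -0.059  1.389] [ 0.11  0.01 -0.99]
{'time': 0.1, 'q': array([-1.16598738e+00,  4.23778805e-01,  1.63061949e+00,  8.91671594e-06,
        1.08862291e+00, -1.90037420e-02]), 'joint_velocities': array([ 0.0002518 , -0.00229604, -0.00175885, -0.00072896, -0.00058968,
       -0.00068123]), 'effort': array([-4.10258253e-04, -5.58424973e+01, -2.82446408e+01, -7.64873903e-06,
        3.06190464e-03,  7.75903800e-06]), 'tool_pos': array([ 0.25684836, -0.56922888,  0.23061213]), 'tool_rot': array([-3.06994987e+00, -6.60450717e-01,  4.17823934e-04]), 'ft_force': array([ 0.24798041,  0.39459712, -0.02189181]), 'torque': array([0.03924342, 0.04418418, 0.03268687]), 'grip_force': 0.0, 'finger_gap': 0.9999586669006133}
```

View pics/side0.png

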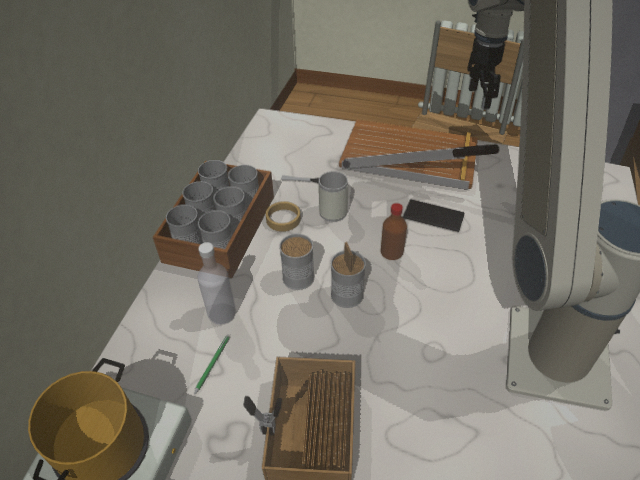

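View pics/top0.png

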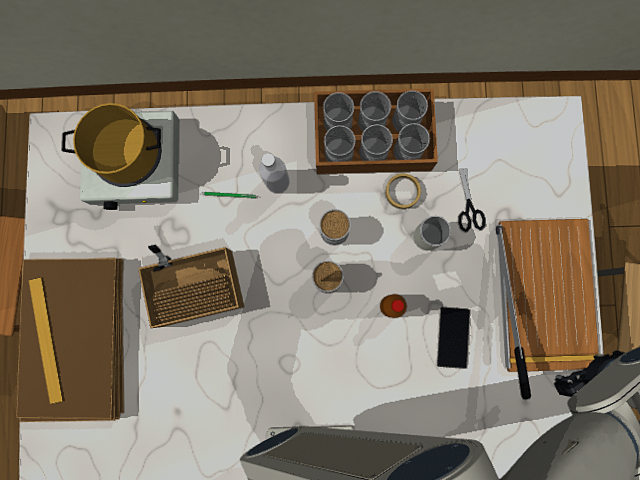

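The side view shows the clip at (262,414) on the carton's left (far) wall and the wick tin at (348,275). In the top view they are at (160,256) and (327,276). I'll zoom in on both.

```bash
python3 - <<'E'
from h import *
import pickle
s,t=[pickle.load(open(n+'0.pkl','rb'))['img'] for n in('side','top')]
def cr(i,x,y,w,h): return cv2.resize(i[y:y+h,x:x+w],(400,300),interpolation=cv2.INTER_CUBIC)
cv2.imwrite('pics/m.png',np.vstack([np.hstack([cr(t,135,235,120,90),cr(t,287,235,80,60)]),np.hstack([cr(s,230,380,80,60),cr(s,308,235,80,60)])]))
E
```

```text
(no output)
```

View pics/m.png

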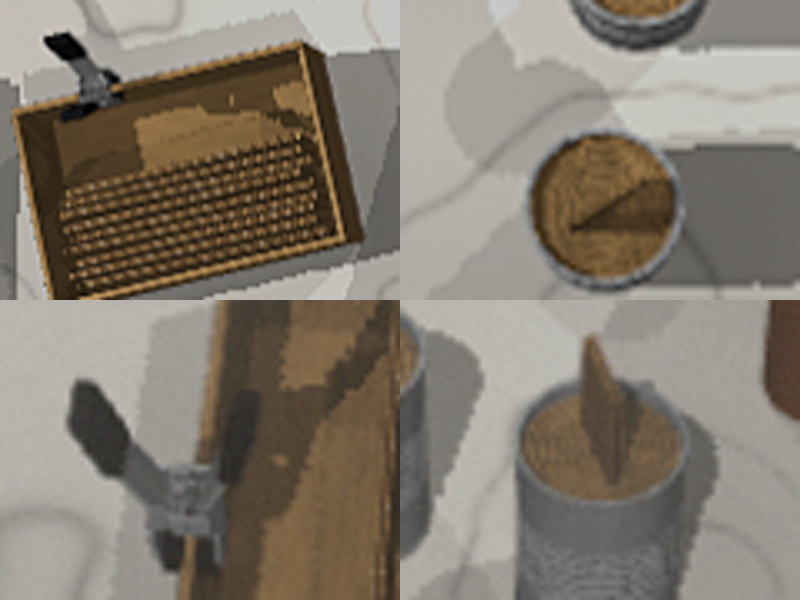

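```bash
python3 - <<'E'
from h import *
import pickle
s,t=[pickle.load(open(n+'0.pkl','rb')) for n in('side','top')]
r=plane(t,[(139.2,268),(226.5,247.6),(240,308)],.085);print('rim',r.round(3),np.linalg.norm(r[0]-r[1]),np.degrees(np.arctan2(*(r[0]-r[1])[[1,0]])))
print('far',tri([(t,(154,246)),(s,(247,397))]).round(3)); print('near',tri([(t,(157,268)),(s,(279,399))]).round(3))
w=plane(s,[(346.2,242.5),(354,255)],.155);print('wick',w.round(3),np.linalg.norm(w[0]-w[1]))
print(proj(t,w).round(1))
print('tin',plane(t,[(328,277)],.11).round(3))
T=read_camera('wrist');print(T['T_tool_cam'],T['fx'])
E
```

```text
rim [[0.51  0.405 0.085]
 [0.554 0.191 0.085]
 [0.407 0.159 0.085]] 0.21863253812808092 101.5512459577678
far [0.55  0.337 0.181]
near [0.499 0.328 0.185]
wick [[ 0.484 -0.064  0.155]
 [ 0.46  -0.034  0.155]] 0.038684874067273
[[332.5 271.4]
 [319.4 282.2]]
tin [[ 0.474 -0.053  0.11 ]]
[[-9.54718711e-05 -9.51952495e-01 -3.06245714e-01  7.79367427e-02]
 [ 9.99999995e-01 -9.83719641e-05 -5.96394914e-06 -9.56402553e-04]
 [-2.44485962e-05 -3.06245713e-01  9.51952500e-01 -1.43124735e-01]
 [ 0.00000000e+00  0.00000000e+00  0.00000000e+00  1.00000000e+00]] 422.05842368162837
```

The clip's centre is near (0.525, 0.333), opening along about 11°. The wick top is near (0.472, -0.049), with its normal at about 39°. Next I'll move to hover over the clip.

```bash
python3 -m handwheel '[[[1,0.01,0.037,0.02,0,0,0.06],[1,0.02,0.074,0.04,0,0,0.12],[1,0.03,0.111,0.06,0,0,0.18],[1,0.04,0.148,0.07,0,0,0.24],[1,0.05,0.185,0.07,0,0,0.3],[1,0.06,0.222,0.07,0,0,0.36],[1,0.07,0.259,0.07,0,0,0.42],[1,0.08,0.296,0.07,0,0,0.48],[1,0.09,0.333,0.07,0,0,0.54],[1,0.1,0.37,0.07,0,0,0.6]]]'
python3 -m handwheel '[[[1,0.012,0.038,0,0,0,0.06],[1,0.024,0.076,0,0,0,0.12],[1,0.036,0.114,0,0,0,0.18],[1,0.048,0.152,0,0,0,0.24],[1,0.06,0.19,0,0,0,0.3],[1,0.072,0.228,0,0,0,0.36],[1,0.084,0.266,0,0,0,0.42],[1,0.096,0.304,0,0,0,0.48],[1,0.108,0.342,0,0,0,0.54],[1,0.12,0.38,0,0,0,0.6]]]'
python3 -m handwheel '[[[1,0.012,0.038,0,0,0,0.06],[1,0.024,0.076,0,0,0,0.1],[1,0.036,0.114,0,0,0,0.147],[1,0.048,0.152,0,0,0,0.147],[1,0.048,0.152,0,0,0,0.147],[1,0.048,0.152,0,0,0,0.147],[1,0.048,0.152,0,0,0,0.147],[1,0.048,0.152,0,0,0,0.147],[1,0.048,0.152,0,0,0,0.147],[1,0.048,0.152,0,0,0,0.147]]]'
python3 - <<'E'
from h import *
import pickle
c=cam('wrist');cv2.imwrite('pics/w1.png',c['img']);pickle.dump(c,open('w1.pkl','wb'))
o=get_obs();print(o['tool_pos'],R.from_rotvec(o['tool_rot']).as_matrix().round(3),o['q'])
print(proj(c,[[.55,.337,.181],[.499,.328,.185],[.5245,.3325,.085]]))
E
```

```text
time: 0.98
tool_pos: [0.3569, -0.1979, 0.3013]
tool_rot: [2.737, 1.542, 0.0]
ft_force: [1.3, 0.5, -0.3]
finger_gap: 1.005
grip_force: 0.0
time: 1.82
tool_pos: [0.477, 0.1824, 0.3012]
tool_rot: [2.158, 2.283, -0.0]
ft_force: [1.3, -0.5, 0.3]
finger_gap: 1.002
grip_force: 0.0
time: 2.65
tool_pos: [0.525, 0.3312, 0.3017]
tool_rot: [1.99, 2.431, 0.0]
ft_force: [-0.1, -0.5, 0.6]
finger_gap: 1.004
grip_force: 0.0
[0.52505618 0.33136934 0.30169696] [[-0.197  0.98   0.   ]
 [ 0.98   0.197  0.   ]
 [ 0.     0.    -1.   ]] [ 5.43815056e-01  3.47535542e-01  1.57341360e+00 -2.76470285e-07
  1.22033858e+00  3.45037734e-01]
[[359.80930415 240.67769847]
 [279.80427749 240.63538329]
 [319.83225336 208.40074567]]
```

View pics/w1.png

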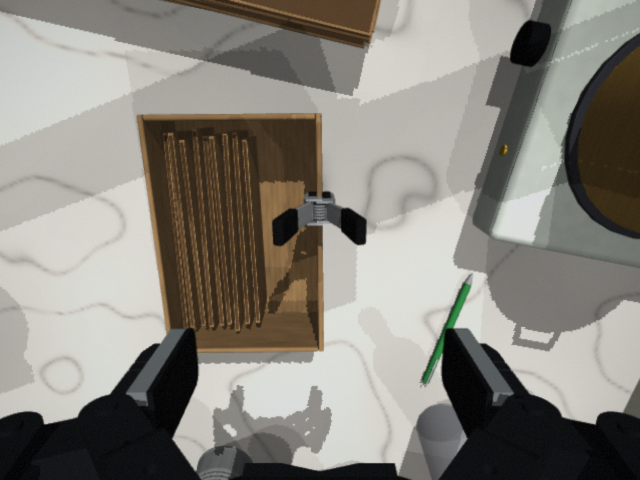

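The wrist view shows the sleeves at (285,232) and (354,232), symmetric about column 320. The carton wall runs vertical in the picture, so the yaw is right. I'll refine the position along the wall.

```bash
python3 - <<'E'
from h import *
import pickle
c=pickle.load(open('w1.pkl','rb'));g=c['img'].max(2)
m=(g<50).astype(np.uint8);m[:195]=0;m[260:]=0;m[:,:265]=0;m[:,375:]=0
n,l,st,ce=cv2.connectedComponentsWithStats(m)
for i in range(1,n):
    if st[i,4]>150:
        P=np.argwhere(l==i)[:,::-1];print(st[i]);h=cv2.convexHull(P)[:,0];print(cv2.approxPolyDP(h.reshape(-1,1,2),1.5,True)[:,0].tolist())
        print(plane(c,[ce[i]],.165).round(4),plane(c,[h[h[:,0].argmin()],h[h[:,0].argmax()]],.183).round(4).tolist())
rows=g[215:250,:]
E
```

```text
[273 209  25  37 699]
[[295, 209], [297, 211], [296, 232], [280, 245], [274, 244], [273, 220], [285, 211]]
[[0.4999 0.3324 0.165 ]] [[0.4948, 0.3256, 0.183], [0.5085, 0.3366, 0.183]]
[339 209  27  35 674]
[[363, 243], [356, 243], [342, 231], [339, 219], [341, 209], [349, 209], [365, 220]]
[[0.5455 0.3422 0.165 ]] [[0.5334, 0.349, 0.183], [0.5518, 0.3432, 0.183]]
```

```bash
python3 - <<'E'
from h import *
import pickle
c=pickle.load(open('w1.pkl','rb'))
p=plane(c,[(273.3,232.2),(365.5,231.6)],.183);print(p,p.mean(0),np.linalg.norm(p[0]-p[1]),p.mean(0)-get_obs()['tool_pos'])
r=plane(c,[(322,115),(323,350)],.085);print(r,np.degrees(np.arctan2(*(r[0]-r[1])[[1,0]])))
E
```

```text
[[0.49387594 0.33213129 0.183     ]
 [0.55189254 0.34419479 0.183     ]] [0.52288424 0.33816304 0.183     ] 0.059257528330558154 [-0.00217194  0.0067937  -0.11869696]
[[0.51101719 0.40830241 0.085     ]
 [0.55509513 0.19618308 0.085     ]] 101.73888194331165
```

```bash
python3 -m handwheel '[[[1,-0.002,0.007,-0.01,0,0,0.006],[1,-0.002,0.007,-0.035,0,0,0.006],[1,-0.002,0.007,-0.06,0,0,0.006],[1,-0.002,0.007,-0.08,0,0,0.006],[1,-0.002,0.007,-0.1,0,0,0.006],[1,-0.002,0.007,-0.12,0,0,0.006],[1,-0.002,0.007,-0.135,0,0,0.006],[1,-0.002,0.007,-0.15,0,0,0.006],[1,-0.002,0.007,-0.158,0,0,0.006],[1,-0.002,0.007,-0.158,0,0,0.006]]]'
python3 - <<'E'
from h import *
c=cam('wrist');s=cam('side')
cv2.imwrite('pics/w2.png',np.hstack([c['img'][80:480,120:520],cv2.resize(s['img'][360:460,210:310],(400,400),interpolation=cv2.INTER_CUBIC)]))
E
```

```text
time: 3.53
tool_pos: [0.5216, 0.3386, 0.1409]
tool_rot: [-1.98, -2.437, 0.006]
ft_force: [0.3, -0.0, 0.2]
finger_gap: 1.001
grip_force: 0.0
```

View pics/w2.png

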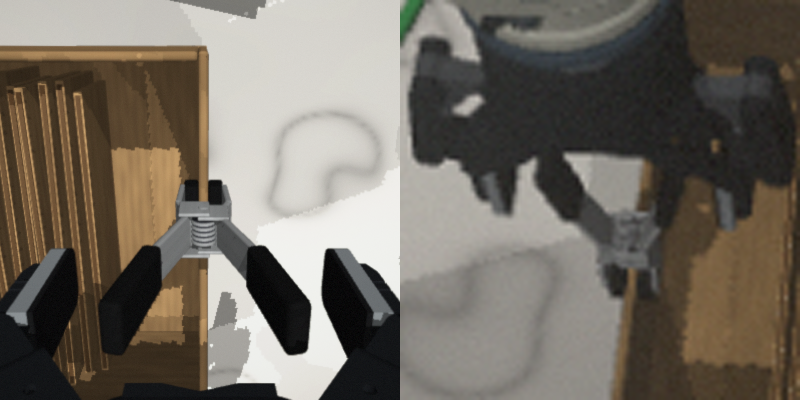

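The sleeves are centred between the open pads to about 2 mm, at columns 101 and 310 against pads at 78 and 322. I'll shift 2 mm and then squeeze.

```bash
python3 -m handwheel '[[[1,0.002,0,0.001,0,0,0],[1,0.002,0,0.001,0,0,0],[0.3,0.002,0,0.001,0,0,0],[0.2,0.002,0,0.001,0,0,0],[0.1,0.002,0,0.001,0,0,0],[0,0.002,0,0.001,0,0,0],[-0.1,0.002,0,0.001,0,0,0],[-0.2,0.002,0,0.001,0,0,0],[-0.3,0.002,0,0.001,0,0,0],[-0.4,0.002,0,0.001,0,0,0]]]'
python3 -m handwheel '[[[-0.6,0,0,0,0,0,0],[-0.8,0,0,0,0,0,0],[-1,0,0,0,0,0,0],[-1,0,0,0,0,0,0],[-1,0,0,0,0,0,0],[-1,0,0,0,0,0,0],[-1,0,0,0,0,0,0],[-1,0,0,0,0,0,0],[-1,0,0,0,0,0,0],[-1,0,0,0,0,0,0]]]'
python3 - <<'E'
from h import *
c=cam('wrist');s=cam('side')
cv2.imwrite('pics/w3.png',np.hstack([c['img'][80:480,120:520],cv2.resize(s['img'][360:460,210:310],(400,400),interpolation=cv2.INTER_CUBIC)]))
E
```

```text
time: 4.47
tool_pos: [0.525, 0.3393, 0.1442]
tool_rot: [-1.981, -2.438, 0.0]
ft_force: [0.0, 0.3, -0.8]
finger_gap: 0.313
grip_force: 41.6
time: 5.3
tool_pos: [0.525, 0.3393, 0.1443]
tool_rot: [1.981, 2.438, -0.0]
ft_force: [0.2, -0.6, 0.1]
finger_gap: 0.302
grip_force: 62.5
```

View pics/w3.png

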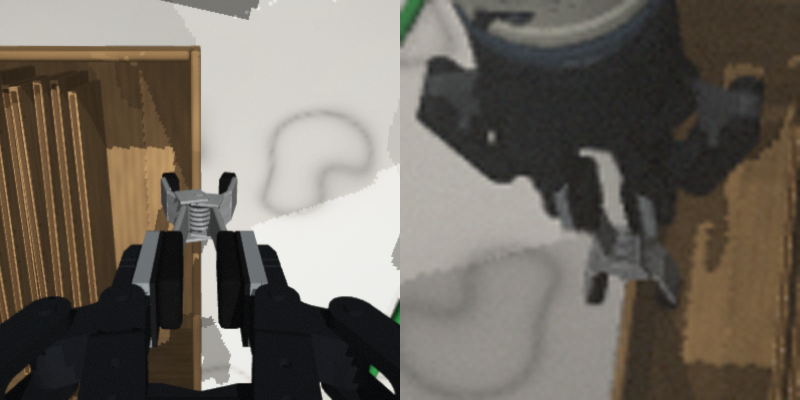

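Squeezed fully open: the gap is 25.7 mm, and the jaws stand at columns 170 and 229, either side of the wall at 196. Now I'll lift and carry it.

```bash
python3 -m handwheel '[[[-1,0,0,0.005,0,0,0],[-1,0,0,0.015,0,0,0],[-1,0,0,0.03,0,0,0],[-1,0,0,0.05,0,0,0],[-1,0,0,0.075,0,0,0],[-1,0,0,0.1,0,0,0],[-1,0,0,0.125,0,0,0],[-1,0,0,0.145,0,0,0],[-1,0,0,0.155,0,0,0],[-1,0,0,0.16,0,0,0]]]'
python3 -m handwheel '[[[-1,-0.001,-0.01,0,0,0,0.02],[-1,-0.004,-0.03,0,0,0,0.05],[-1,-0.007,-0.055,0,0,0,0.08],[-1,-0.011,-0.08,0,0,0,0.11],[-1,-0.015,-0.105,0,0,0,0.14],[-1,-0.018,-0.13,0,0,0,0.17],[-1,-0.021,-0.155,0,0,0,0.2],[-1,-0.024,-0.18,0,0,0,0.23],[-1,-0.027,-0.205,0,0,0,0.26],[-1,-0.03,-0.23,0,0,0,0.29]]]'
python3 -m handwheel '[[[-1,-0.003,-0.025,0,0,0,0.03],[-1,-0.006,-0.05,0,0,0,0.06],[-1,-0.009,-0.07,0,0,0,0.09],[-1,-0.012,-0.09,0,0,0,0.12],[-1,-0.015,-0.11,0,0,0,0.15],[-1,-0.018,-0.13,0,0,0,0.17],[-1,-0.021,-0.145,0,0,0,0.18],[-1,-0.023,-0.155,0,0,0,0.18],[-1,-0.023,-0.158,0,0,0,0.18],[-1,-0.023,-0.158,0,0,0,0.18]]]'
python3 - <<'E'
from h import *
import pickle
c=cam('wrist');s=cam('side')
pickle.dump((c,s),open('w4.pkl','wb'))
a=s['img'][190:310,290:410]
cv2.imwrite('pics/w4.png',np.hstack([c['img'][80:480,120:520],cv2.resize(a,(400,400),interpolation=cv2.INTER_CUBIC)]))
o=get_obs();print(o['tool_pos'],R.from_rotvec(o['tool_rot']).as_matrix().round(3),o['q'])
E
```

```text
time: 6.23
tool_pos: [0.5257, 0.3397, 0.307]
tool_rot: [1.981, 2.437, 0.006]
ft_force: [0.2, 0.6, -0.2]
finger_gap: 0.306
grip_force: 62.5
time: 7.07
tool_pos: [0.494, 0.1081, 0.3034]
tool_rot: [-1.605, -2.699, 0.002]
ft_force: [1.5, -0.2, -0.8]
finger_gap: 0.303
grip_force: 62.5
time: 7.9
tool_pos: [0.4718, -0.049, 0.3039]
tool_rot: [-1.361, -2.831, 0.0]
ft_force: [0.5, -0.0, -1.0]
finger_gap: 0.302
grip_force: 62.5
[ 0.47205807 -0.04821957  0.30411479] [[-0.626  0.78  -0.   ]
 [ 0.78   0.626  0.   ]
 [ 0.001 -0.    -1.   ]] [-1.27077478e-01  1.10883900e-01  1.87612203e+00  3.48176800e-04
  1.15497938e+00 -8.03006560e-01]
```

View pics/w4.png

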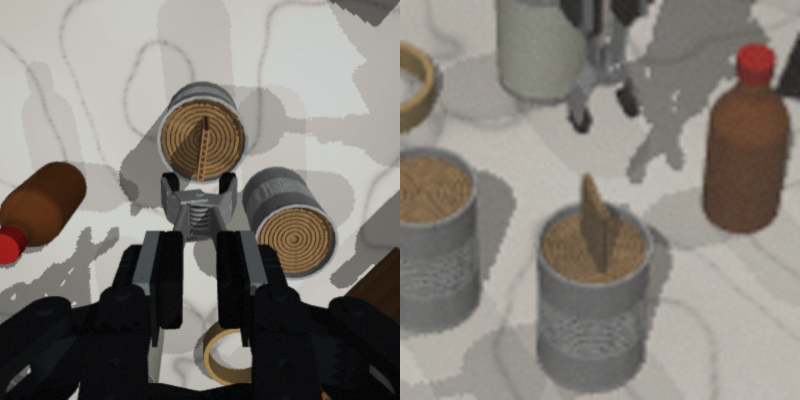

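The wrist view shows the wick edge-on from (206,118) to (199,180) in the crop. The jaws at (170,190) and (229,190) straddle its line. I'll zoom in for the exact edge.

```bash
python3 - <<'E'
from h import *
import pickle
c,s=pickle.load(open('w4.pkl','rb'))
cv2.imwrite('pics/w5.png',np.hstack([cv2.resize(c['img'][180:310,270:370],(462,600),interpolation=cv2.INTER_CUBIC),cv2.resize(s['img'][215:315,320:372],(312,600),interpolation=cv2.INTER_CUBIC)]))
w=np.array([[ 0.484,-0.064,.155],[.46,-.034,.155]]);print(proj(c,w),proj(s,w))
E
```

```text
[[320.09992876 256.42342371]
 [320.10717665 204.62555682]] [[346.16584083 242.59893412]
 [354.08968555 254.95751118]]
```

View pics/w5.png

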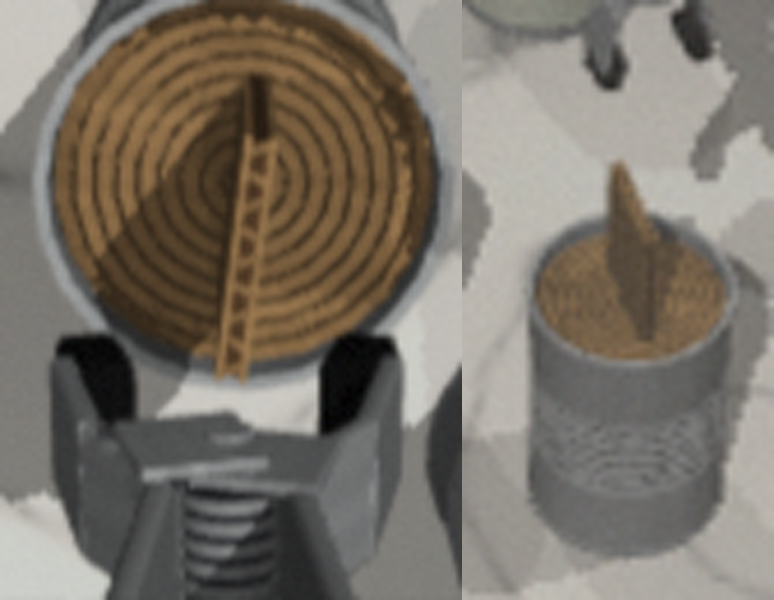

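```bash
python3 - <<'E'
from h import *
import pickle
c,s=pickle.load(open('w4.pkl','rb'))
p=plane(c,[(326.3,210.3),(320,261.9)],.155);m=p.mean(0);o=get_obs();M=R.from_rotvec(o['tool_rot']).as_matrix()
d=p[0]-p[1];print(p.round(4),m,np.linalg.norm(d),np.degrees(np.arctan2(d[1],d[0])),'toolx',np.degrees(np.arctan2(M[1,0],M[0,0])))
print('shift',m-o['tool_pos'],'wick in side',proj(s,p))
# where jaws should be: tips 75 mm below TCP, 13mm either side, 16 wide
for sy in(-.013,.013):
    P=[o['tool_pos']+M@np.array([sx,sy,z]) for z in(.070,.075) for sx in(-.008,.008)]
    print(((proj(c,P)-[270,180])*4.615).round().tolist(), ((proj(s,P)-[320,215])*6+[462,0]).round().tolist())
E
```

```text
[[ 0.466  -0.0344  0.155 ]
 [ 0.4866 -0.0674  0.155 ]] [ 0.47627235 -0.05090115  0.155     ] 0.03885057697438666 122.09366472342833 toolx 128.71982123213942
shift [ 0.00421428 -0.00268158 -0.14911479] wick in side [[351.3073385  254.25893172]
 [345.34306727 241.25694791]]
[[127.0, 473.0], [124.0, 345.0], [129.0, 458.0], [126.0, 331.0]] [[673.0, 12.0], [694.0, 42.0], [672.0, 23.0], [693.0, 53.0]]
[[347.0, 473.0], [350.0, 344.0], [345.0, 457.0], [347.0, 331.0]] [[601.0, 34.0], [622.0, 65.0], [601.0, 45.0], [622.0, 76.0]]
```

```bash
python3 -m handwheel '[[[-1,0.001,-0.001,-0.004,0,0,-0.02],[-1,0.002,-0.002,-0.012,0,0,-0.04],[-1,0.003,-0.002,-0.02,0,0,-0.06],[-1,0.004,-0.003,-0.028,0,0,-0.08],[-1,0.004,-0.003,-0.036,0,0,-0.1],[-1,0.004,-0.003,-0.043,0,0,-0.115],[-1,0.004,-0.003,-0.05,0,0,-0.115],[-1,0.004,-0.003,-0.055,0,0,-0.115],[-1,0.004,-0.003,-0.055,0,0,-0.115],[-1,0.004,-0.003,-0.055,0,0,-0.115]]]'
python3 - <<'E'
from h import *
import pickle
c=cam('wrist');s=cam('side');pickle.dump((c,s),open('w6.pkl','wb'))
cv2.imwrite('pics/w6.png',np.hstack([cv2.resize(c['img'][180:310,270:370],(462,600),interpolation=cv2.INTER_CUBIC),cv2.resize(s['img'][215:315,320:372],(312,600),interpolation=cv2.INTER_CUBIC)]))
o=get_obs();M=R.from_rotvec(o['tool_rot']).as_matrix();print(o['tool_pos'],M.round(3))
E
```

```text
time: 8.83
tool_pos: [0.4759, -0.0517, 0.2491]
tool_rot: [-1.519, -2.749, 0.0]
ft_force: [0.6, 0.9, -0.2]
finger_gap: 0.3
grip_force: 62.5
[ 0.47632255 -0.05174372  0.24965915] [[-0.532  0.847  0.001]
 [ 0.847  0.532 -0.   ]
 [-0.     0.001 -1.   ]]
```

View pics/w6.png

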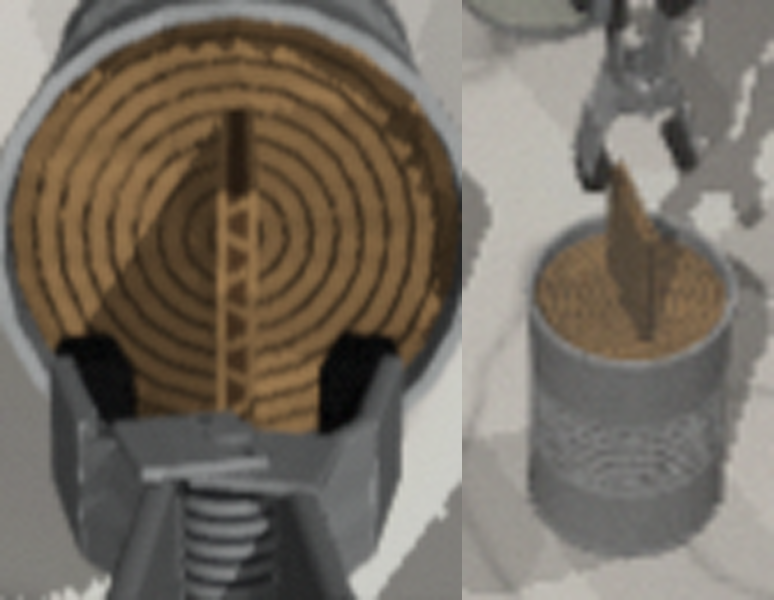

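The jaws are parallel to the edge, at mid-column 227 against the wick's 237, which is about 1.2 mm off. I'll correct that and lower 40 mm.

```bash
python3 -m handwheel '[[[-1,0.001,0.001,0,0,0,0],[-1,0.001,0.001,-0.004,0,0,0],[-1,0.001,0.001,-0.01,0,0,0],[-1,0.001,0.001,-0.016,0,0,0],[-1,0.001,0.001,-0.022,0,0,0],[-1,0.001,0.001,-0.028,0,0,0],[-1,0.001,0.001,-0.034,0,0,0],[-1,0.001,0.001,-0.038,0,0,0],[-1,0.001,0.001,-0.04,0,0,0],[-1,0.001,0.001,-0.04,0,0,0]]]'
python3 -m handwheel '[[[-1,0,0,0,0,0,0],[-1,0,0,0,0,0,0],[-1,0,0,0,0,0,0],[-1,0,0,0,0,0,0],[-1,0,0,0,0,0,0],[-1,0,0,0,0,0,0],[-1,0,0,0,0,0,0],[-1,0,0,0,0,0,0],[-1,0,0,0,0,0,0],[-1,0,0,0,0,0,0]]]'
python3 - <<'E'
from h import *
c=cam('wrist');s=cam('side')
cv2.imwrite('pics/w7.png',np.hstack([cv2.resize(c['img'][180:310,270:370],(400,520),interpolation=cv2.INTER_CUBIC),cv2.resize(s['img'][210:275,320:370],(400,520),interpolation=cv2.INTER_CUBIC)]))
o=get_obs();M=R.from_rotvec(o['tool_rot']).as_matrix();print(o['tool_pos'])
for sy in(-.013,.013):
    P=[o['tool_pos']+M@np.array([sx,sy,.075]) for sx in(-.008,.008)];print(((proj(s,P)-[320,210])*8+[400,0]).round().tolist())
E
```

```text
time: 9.77
tool_pos: [0.4767, -0.0507, 0.2087]
tool_rot: [-1.519, -2.749, 0.001]
ft_force: [-1.2, -0.7, -0.4]
finger_gap: 0.3
grip_force: 62.5
time: 10.6
tool_pos: [0.477, -0.0507, 0.2093]
tool_rot: [-1.52, -2.75, 0.0]
ft_force: [0.1, -0.6, -0.8]
finger_gap: 0.3
grip_force: 62.5
[ 0.4770043  -0.05069259  0.20930951]
[[659.0, 324.0], [679.0, 366.0]]
[[565.0, 345.0], [584.0, 388.0]]
```

View pics/w7.png

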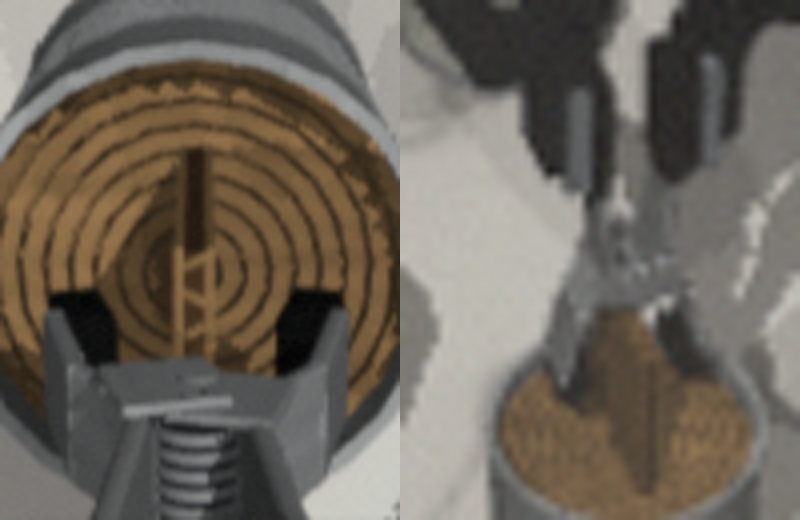

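```bash
python3 - <<'E'
from h import *
c=cam('wrist');o=get_obs();M=R.from_rotvec(o['tool_rot']).as_matrix()
P=[o['tool_pos']+M@np.array(p) for p in([.02,0,.0543],[.008,-.013,.076],[.008,.013,.076])]
print(((proj(c,P)-[270,180])*4).round())
print(np.array(plane(c,[(270+195/4,180+250/4)],.155))[0], (np.array(plane(c,[(270+195/4,180+250/4)],.155))[0]-o['tool_pos'])@M, (plane(c,[(270+117/4,180+294/4)],o['tool_pos'][2]-.076)[0]-o['tool_pos'])@M)
E
```

```text
[[201. 249.]
 [106. 287.]
 [296. 287.]]
[ 0.46579015 -0.03429482  0.155     ] [ 0.01986383 -0.00077815  0.05431034] [ 0.00700838 -0.01146972  0.07600045]
```

The wick's end sits 19.9 mm along the tool axis, so the clip is centred. The jaws are clear on both sides and about 2 cm down.

```bash
python3 -c "
from workcell import *
print(finish_job())"
```

```text
the job is handed in; nothing more can be done
None
```

I lifted the clip off the carton and handed the job in at about 10.6 s, with the arm still holding it squeezed fully open around the middle of the wick's top edge. It is in line with the edge, with the jaws roughly 2 cm down on either side and clear of the card in the camera views.

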